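# Catch the bit-case lid and let it down

### The arm

A 6-joint arm with a two-finger parallel gripper is mounted at the origin on the work surface. World frame = base frame: x ahead of the robot, y to its left, z up, the work surface at z = 0. Lengths are in m, angles in rad, forces in N, time in s.
With the tool pointing down it reaches from about 0.325 to 0.775 m from the base axis. Payload 5.5 kg.
Tool frame: the origin (TCP) lies at the very end of the fingers, on their centre line; the grasp point (between the pads) lies 19 mm behind it (bot.hold_point_z is the distance from the TCP to the grasp point, in m); z points along the fingers, y is the line along which they close (so a half turn about z gives the same grasp; the last joint's range is limited). The gripper opens to 85 mm and grips with 20 to 120 N. Pads are 22 mm wide; open, the fingers measure 114 mm over their backs; the gripper's body (76 mm by 85 mm) begins 54 mm behind the grasp point. The pads swing forward as they close: fully open they stand 13 mm farther back than shut.
Start: joints at [1.219, 0.091, 1.231, -0, 1.82, -0.057], TCP at [0.174, 0.574, 0.231] pointing down, gripper open.
Joint ranges: [-2.87, 2.87], [-0.86, 2.18], [0.17, 2.46], [-1.51, 4.65], [0.06, 2.69], [-2.65, 2.65]. Speed limits (rad/s): [2.57, 2.57, 3.01, 3.14, 3.14, 3.14].

### API

Orientations are given as a rotation vector (axis times angle).
In Python, from bench import bot gives the robot as it stands. The module is installed in compiled form; this text tells all that it offers.
- The arm moves only by the tool servo_tool, never from a script. Its argument "deltas" is a list of rows, each a list of 7 numbers: the shift along the tool's x, y, z scaled (see below), then the turn, a rotation vector about the tool's x, y, z scaled (see below), then the opening, from 0 (shut) to 1 (fully open). In form: [[tx, ty, tz, wx, wy, wz, grip], ...]. A call has 1 to 12 rows; each row shifts and turns the commanded pose from where the row before left it, along the tool's axes as they then stand; what a row does not reach is not made up. The controller multiplies each number of a shift by 250 mm and each number of a turn by pi rad. A row lasts 1/10 s, in which the tool goes at most 50 mm and 8.59 degrees, less where a joint would pass 70% of its speed; a pose out of reach is approached as far as the arm can. A call with a number of a shift or a turn outside -1 to 1 is refused whole. A call with a gripper value outside its range is refused whole. The fingers move at their own pace and stop on an object; the grip force is fixed at half the most. Time passes only in rows, so rows that do not move let the fingers close. It gives the time, the measured TCP pose, the force, the opening and the grip force at its end, in the units of the state.
- bot.sense(): the state, without advancing time (a new reading comes with each control period).
- bot.grab_frame(name): name is "side" or "top" or "wrist"; returns a dict with "color" (420x560x3 uint8, red, green, blue), "fx", "fy", "cx", "cy" (pixels), "extrinsics" (4x4, takes a point from world to camera coordinates); the wrist camera has in their place "mount" (4x4, takes a point from camera to tool coordinates, whose origin is the TCP and whose axes are the flange's). Camera axes: x right, y down, z forward; pixel columns grow to the right and rows downward; lengths in m; the calibration is good to about 2 mm. A picture is of the moment at which its call begins: read the wrist's pose just before it. There is no depth.
- bot.finish_job(): hands the job in; it is judged then, once.
The state is a dict: "t": time; "q": joint angles; "joint_vel": joint speeds; "joint_efforts": joint torques, N m; "eef_pos": TCP position; "tool_rot": TCP orientation; "contact_force": force on the tool from outside, world axes, zero at the start; "moment": the same for the moment, N m; "opening": finger opening in m; "finger_force": force on a finger pad.
Only numpy, scipy, OpenCV 4.12 (cv2) and the standard library are available. Lean on these libraries where they do the work, as an engineer would, in place of code of your own. Each camera call takes 0.05 s, during which the arm holds its last target. There are 200 camera calls.

### The job

The lid of the router-bit case on the bench leans back open. From behind, nudge it forward past its balance point and let it fall free, catch it on a finger under its overhanging front edge and stop it there for a moment while it is still well open, then lower it on the finger without a slap until it is fully shut, and come away. Only touch the lid: never pinch it between the fingers, and leave the other things on the bench where they are.

Things in the scene. Friction and masses are not known exactly. Their poses are not given: they have to be found in the camera images.
- case: Fixed plywood case, open on top: 140 mm deep (its x), 220 mm wide (its y), 70 mm high, with router bits standing inside below the rim. Origin at the centre of its underside, on the bench; its +x points from its front to its hinge side, z up. The hinge is on the robot's right: its +x stays within about 20 degrees of the robot's -y. It cannot be moved.
- hinge (a joint): Lid angle, rad: 0 fully shut (level on the rim), 1.57 upright, 1.78 the open stop, where it leans back at the start. It balances at about 1.46. Damped, no latch: about 0.5 N at the edge brings it off the stop; let go at 1.35 it falls slowly, passes 0.9 about 1 s later and would slam at about 1.5 rad/s. It falls again whenever it is not held up.
- hinge_line (a point): Middle of the hinge axis, at the top of the case's back wall (case frame 70, 0, 70 mm). The axis runs along the case's y. Does not move.
- lid: Flat plywood lid, 0.36 kg: 170 mm from hinge to front edge, 240 wide, 18 thick. Origin on the hinge axis, -x towards the front edge, y along the hinge, z up when shut; underside at z = 0, outer face at 18 mm. Shut, it overhangs the case by 30 mm in front (room for a finger below) and 10 at each side. The middle 8 mm of its thickness stands 3 to 4 mm proud at the edges.
- lid_outer: The outer ply (5 mm) of the lid, facing up when shut and towards the robot's right (case +x) when open. Same origin and axes as the lid.
- lid_inner: The inner ply (5 mm) of the lid, facing down when shut and towards the robot's left (case -x) when open. Same origin and axes as the lid.
- lid_lip (a point): Middle of the lid's front edge, at half its thickness (lid frame -170, 0, 9 mm). 79 mm above the bench when shut, about 235 mm when open.
- jar_tall: Loose glass jar, 68 mm across, 100 mm high, behind the case. Origin under its centre. Bystander.
- jar_short: Loose glass jar, 68 mm across, 75 mm high, behind the case. Origin under its centre. Bystander.
- tape_measure: Loose tape measure, 65 x 35 x 60 mm high. Origin under its centre. Bystander.
- sanding_block: Loose cork sanding block, 110 x 60 x 34 mm. Origin under its centre. Bystander.
- sanding_discs: Loose stack of sanding discs, 125 mm across, 12 mm high. Origin under its centre. Bystander.
- screwdriver: Loose screwdriver lying on the bench. Bystander.
- carpenter_pencil: Loose flat pencil, 170 mm long, 8 mm high, lying before the case's front. Bystander.
- glue_bottle: Loose glue bottle, 56 mm across, 150 mm high. Origin under its centre. Bystander.

How it is judged:
On the way, in this order (a step that is already met when the one before it is completed fails the run):
1. the lid, past its balance point, falls free: moving forward with nothing touching it (value of joint hinge between 0.6 and 1.48 rad and velocity of joint hinge below -0.1 rad/s and contact force between each of the fingers, the arm and lid below 0.02 N), for 0.1 s.
2. the lid is caught: it rests still on a finger while still well open (17 degrees or more) (value of joint hinge between 0.3 and 1.4 rad and velocity of joint hinge between -0.1 and 0.1 rad/s and contact force between the fingers and lid above 0.3 N), for 0.2 s.
At the end, for the whole second after the job is handed in: The lid is fully shut (within 0.03 rad) and still, and every bystander is within 15 mm of where it stood (value of joint hinge below 0.03 rad and velocity of joint hinge between -0.05 and 0.05 rad/s and distance of each of jar_tall, jar_short, tape_measure, sanding_block, sanding_discs, screwdriver, carpenter_pencil, glue_bottle from where it was at the start of the episode below 0.015 m); the robot touches nothing.
It fails at once if the lid slaps shut: it closes the last 0.06 rad (10 mm at its edge) faster than 0.6 rad/s (100 mm/s at its edge) (value of joint hinge below 0.06 rad and velocity of joint hinge below -0.6 rad/s).
It fails at once if the lid is pinched: the fingers press on both its faces at once (contact force between the fingers and lid_outer above 0.5 N and contact force between the fingers and lid_inner above 0.5 N).
It fails at once if a bystander is shifted by more than 20 mm or knocked over (distance of any of jar_tall, jar_short, tape_measure, sanding_block, sanding_discs, screwdriver, carpenter_pencil, glue_bottle from where it was at the start of the episode above 0.02 m or angle between any of jar_tall, jar_short, tape_measure, sanding_block, sanding_discs, screwdriver, carpenter_pencil, glue_bottle's own z axis and vertical above 0.3 rad).
It also fails if it takes over 45 s, if anything falls off the work surface, if the arm or the gripper's body presses on something with over 40 N, if the wrist force passes 120 N, or if a joint passes its speed limit or range.

## Working session

There is one attempt and no reset: what is moved stays moved. The work goes in short steps, Python scripts to look and compute and a tool call to move; the robot and the scene stay as the last step left them, time stands still between calls to the robot, and variables do not carry over. Pictures are saved under pics/ and viewed, at most 10 in all, crops included, and the job is handed in when it is done.

Besides the shell and the picture viewer there is one more tool, called after ">>>" by a JSON object that holds its "op" and its "data", one argument or row to a line. servo_tool: Moves the arm, as the interface text tells. Its arguments: {"type":"object","properties":{"deltas":{"type":"array"}},"required":["deltas"]}

```bash
mkdir -p pics; python3 - <<'E'
from bench import bot
import cv2,json,numpy as np
s=bot.sense();print(s['t'],s['eef_pos'],s['tool_rot'],s['opening'],s['contact_force'])
for n in ("side","top"):
    f=bot.grab_frame(n);cv2.imwrite(f"pics/{n}0.png",f["color"][:,:,::-1])
    print(n,f['fx'],f['fy'],f['cx'],f['cy'],np.array(f['extrinsics']).round(4).tolist())
    np.savez(f"{n}.npz",K=[f['fx'],f['fy'],f['cx'],f['cy']],E=f['extrinsics'])
E
```

```text
0.0 [0.1742479  0.57383856 0.23011483] [-4.61338246e-01 -3.10714066e+00  3.09545063e-03] 0.0856082250266284 [ 0.29101825  0.14981816 -1.12595821]
side 485.2526067173773 485.2526067173773 276.0744498881593 206.27097543546597 [[0.9393, 0.3424, 0.0205, -0.6147], [0.2135, -0.5369, -0.8162, -0.0254], [-0.2685, 0.7711, -0.5774, 1.3915], [0.0, 0.0, 0.0, 1.0]]
top 484.3453255689205 484.3453255689205 279.58347750089047 207.48393436104416 [[0.0007, -1.0, -0.0016, 0.1016], [-0.9992, -0.0006, -0.0394, 0.6025], [0.0394, 0.0017, -0.9992, 1.2307], [0.0, 0.0, 0.0, 1.0]]
```

View pics/side0.png

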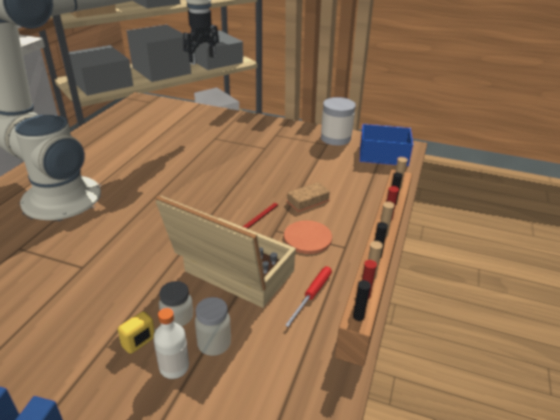

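View pics/top0.png

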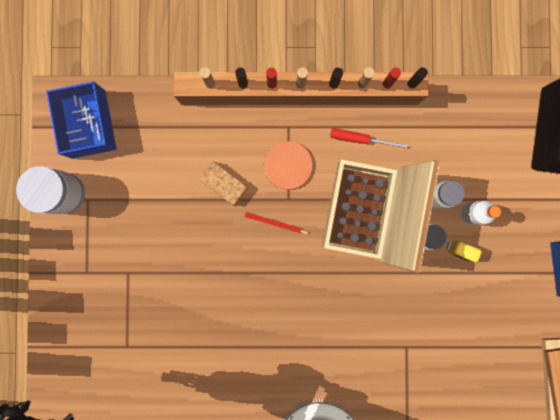

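The top view shows the case rim's front corners near (341,161) and (326,248), and the open lid's edge running from (436,163) to (416,270). The jars and bottle are to the right of it, all lower than the lid edge. Next I'll zoom in to get exact corners.

```bash
python3 - <<'E'
import cv2
a=cv2.imread("pics/top0.png")[140:290,310:510];cv2.imwrite("pics/c.png",cv2.resize(a,None,fx=4,fy=4,interpolation=cv2.INTER_CUBIC))
E
```

```text
(no output)
```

View pics/c.png

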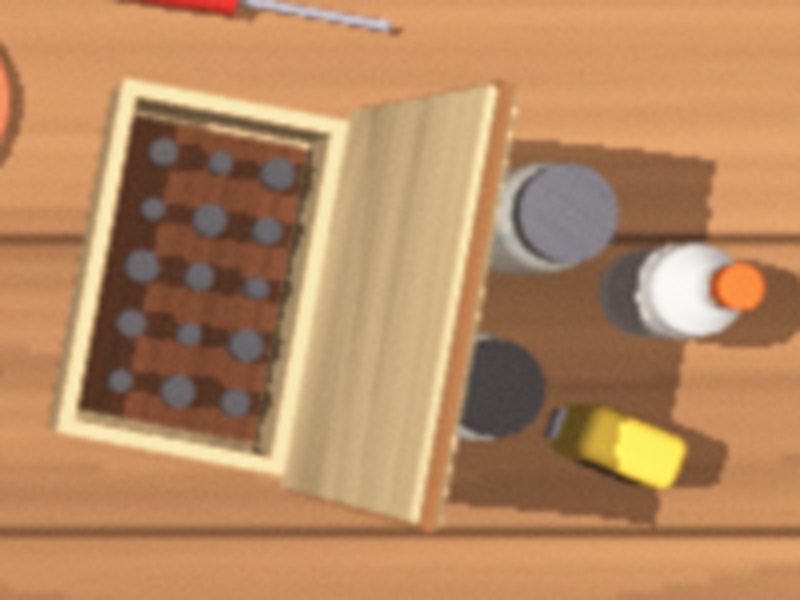

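The crop shows rim corners at (123,80), (57,430), (349,122) and (283,472), and the top edge of the lid's inner face at (493,86) to (418,522).

```bash
cat > h.py <<'E'
import numpy as np
def ray(n,u,v,z):
    d=np.load(f"{n}.npz");fx,fy,cx,cy=d['K'];E=d['E'];R,t=E[:3,:3],E[:3,3]
    o=-R.T@t;r=R.T@np.array([(u-cx)/fx,(v-cy)/fy,1]);return o+r*(z-o[2])/r[2]
E
python3 - <<'E'
from h import *
g=lambda p,z:ray("top",310+p[0]/4-.4,140+p[1]/4-.4,z)
fl,fr,bl,br=[g(p,.07) for p in [(123,80),(57,430),(349,122),(283,472)]]
l1,l2=g((493,86),.236),g((418,522),.236)
c=(fl+fr+bl+br)/4
for n,a,b in [("front",fr,fl),("back",br,bl),("lid",l2,l1),("sideN",fr,br),("sideF",fl,bl)]:
    d=b-a;print(n,a.round(4),b.round(4),np.linalg.norm(d).round(4),np.degrees(np.arctan2(d[1],d[0])).round(2))
print(c)
yaw=np.mean([np.arctan2(*(b-a)[1::-1]) for a,b in [(fr,fl),(br,bl),(l2,l1)]])-0
ex=np.array([np.sin(yaw),-np.cos(yaw),0]);print("yaw",yaw,"ex",ex,"hinge",c+.07*ex,"lidmid rel c",((l1+l2)/2-c)@ex)
from scipy.spatial.transform import Rotation as Ro
print(Ro.from_rotvec([-4.61338246e-01,-3.10714066,3.09545063e-03]).as_matrix().round(4))
E
```

```text
front [ 0.5036 -0.006   0.07  ] [ 0.7179 -0.0472  0.07  ] 0.2182 -10.86
back [ 0.4782 -0.1435  0.07  ] [ 0.6921 -0.1856  0.07  ] 0.218 -11.12
lid [ 0.4627 -0.1797  0.236 ] [ 0.6917 -0.2216  0.236 ] 0.2328 -10.36
sideN [ 0.5036 -0.006   0.07  ] [ 0.4782 -0.1435  0.07  ] 0.1398 -100.47
sideF [ 0.7179 -0.0472  0.07  ] [ 0.6921 -0.1856  0.07  ] 0.1408 -100.56
[ 0.5979192  -0.09558019  0.07      ]
yaw -0.1881785998243152 ex [-0.18706996 -0.98234659  0.        ] hinge [ 0.58482431 -0.16434446  0.07      ] lidmid rel c 0.10711327172940176
[[-9.569e-01  2.905e-01 -7.000e-04]
 [ 2.905e-01  9.569e-01 -1.900e-03]
 [ 1.000e-04 -2.000e-03 -1.000e+00]]
```

```bash
cat >> h.py <<'E'
from scipy.spatial.transform import Rotation as Ro
H=np.array([.5848,-.1643,.07]);yaw=-.188
f=np.array([-np.sin(yaw),np.cos(yaw),0]);A=np.array([-np.cos(yaw),-np.sin(yaw),0]);Z=np.array([0,0,1.])
OFF=.04
def pose(s,h,phi):
    p=H+s*f+h*Z+OFF*A;y=np.sin(phi)*f-np.cos(phi)*Z;z=-np.cos(phi)*f-np.sin(phi)*Z
    return p,Ro.from_matrix(np.stack([A,y,z],1))
def tip(r,th,phi,back=.013,half=.0425):  # tool pose s,h with front finger's inner end at r on the lid
    u=lambda a:np.array([np.cos(a),np.sin(a)]);n=np.array([np.sin(phi),-np.cos(phi)])
    q=r*u(th)-back*u(phi)-half*n;return (*q,phi)
def now():
    from bench import bot
    s=bot.sense();p=np.array(s['eef_pos']);R=Ro.from_rotvec(s['tool_rot']);d=p-H
    print('t',round(s['t'],2),'s,h,off',(d@f).round(4),d[2].round(4),(d@A).round(4),'phi',round(float(np.arctan2(-R.as_matrix()[2,2],-R.as_matrix()[:,2]@f)),3),'F',np.round(s['contact_force'],2),'q',np.round(s['q'],2),'open',round(s['opening'],4))
    return p,R
def rows(p,R,wps,g=1):
    "wps: (s,h,phi,nrows); prints rows in servo units"
    out=[]
    for s,h,phi,n in wps:
        P,Q=pose(s,h,phi);p0,R0=p,R;dv=(R0.inv()*Q).as_rotvec()
        for k in range(1,n+1):
            tp=p0+(P-p0)*k/n;tR=R0*Ro.from_rotvec(dv*k/n)
            t=np.round(R.inv().apply(tp-p)/.25,3);w=np.round((R.inv()*tR).as_rotvec()/np.pi,3)
            p=p+R.apply(t*.25);R=R*Ro.from_rotvec(w*np.pi)
            out.append([*map(float,t),*map(float,w),g])
    for i in range(0,len(out),12):print(str([[x+0.0 for x in r] for r in out[i:i+12]]).replace(' ',''))
    return p,R
E
python3 - <<'E'
from h import *
p,R=now()
print(tip(.158,0,.35))
p,R=rows(p,R,[(.25,.23,1.57,12)])
rows(p,R,[(.19,.12,.35,12)])
E
```

```text
t 0.1 s,h,off 0.6485 0.1602 0.5413 phi 1.569 F [-0.61  0.14  0.06] q [ 1.22  0.09  1.23 -0.    1.82 -0.06] open 0.0853
(np.float64(0.1312149979161274), np.float64(0.035465668799092735), 0.35)
[[-0.18,-0.114,-0.023,0.0,0.0,-0.003,1.0],[-0.18,-0.116,-0.023,0.0,0.0,-0.003,1.0],[-0.178,-0.118,-0.023,0.0,0.0,-0.002,1.0],[-0.177,-0.119,-0.023,0.0,0.0,-0.003,1.0],[-0.176,-0.12,-0.023,0.0,0.0,-0.003,1.0],[-0.175,-0.122,-0.023,0.0,0.0,-0.003,1.0],[-0.174,-0.124,-0.023,0.0,0.0,-0.003,1.0],[-0.173,-0.126,-0.024,0.0,0.0,-0.003,1.0],[-0.172,-0.127,-0.023,0.0,0.0,-0.002,1.0],[-0.17,-0.128,-0.023,0.0,0.0,-0.003,1.0],[-0.17,-0.129,-0.023,0.0,0.0,-0.003,1.0],[-0.168,-0.132,-0.023,0.0,0.0,-0.003,1.0]]
[[0.0,-0.02,0.037,0.032,0.0,0.0,1.0],[0.0,-0.016,0.038,0.033,0.0,0.0,1.0],[0.0,-0.012,0.04,0.032,0.0,0.0,1.0],[0.0,-0.008,0.041,0.032,0.0,0.0,1.0],[0.0,-0.004,0.042,0.033,0.0,0.0,1.0],[0.0,0.001,0.042,0.032,0.0,0.0,1.0],[0.0,0.004,0.041,0.032,0.0,0.0,1.0],[0.0,0.009,0.041,0.033,0.0,0.0,1.0],[0.0,0.013,0.04,0.032,0.0,0.0,1.0],[0.0,0.017,0.038,0.032,0.0,0.0,1.0],[0.0,0.021,0.036,0.033,0.0,0.0,1.0],[0.0,0.024,0.034,0.032,0.0,0.0,1.0]]
```

>>> {"op": "servo_tool", "data": {
  "deltas": [
    [-0.13,-0.09,-0.023,0,0,-0.003,1],
    [-0.13,-0.09,-0.023,0,0,-0.003,1],
    [-0.13,-0.09,-0.023,0,0,-0.003,1],
    [-0.13,-0.09,-0.023,0,0,-0.003,1],
    [-0.13,-0.09,-0.023,0,0,-0.003,1],
    [-0.13,-0.09,-0.023,0,0,-0.003,1],
    [-0.13,-0.09,-0.023,0,0,-0.003,1],
    [-0.13,-0.09,-0.023,0,0,-0.003,1],
    [-0.13,-0.09,-0.023,0,0,-0.003,1],
    [-0.13,-0.09,-0.023,0,0,-0.003,1],
    [-0.13,-0.09,-0.023,0,0,-0.002,1],
    [-0.13,-0.09,-0.023,0,0,-0.002,1]
  ]
}}

```text
t: 1.3
eef_pos: [0.4885, 0.2169, 0.3001]
tool_rot: [-0.294, -3.127, 0.0]
contact_force: [-0.2, 0.9, 0.2]
opening: 0.0854
finger_force: 0.0
```

```bash
python3 - <<'E'
from h import *
p,R=now()
p,R=rows(p,R,[(.25,.23,1.57,6)])
rows(p,R,[(.19,.12,.35,12)])
E
```

```text
t 1.3 s,h,off 0.3565 0.2301 0.1659 phi 1.571 F [-0.23  0.94  0.18] q [ 0.35 -0.06  1.26  0.    1.94 -1.03] open 0.0854
[[-0.084,-0.071,0.0,0.0,0.0,0.0,1.0],[-0.084,-0.071,0.0,0.0,0.0,0.0,1.0],[-0.084,-0.071,0.0,0.0,0.0,0.0,1.0],[-0.084,-0.071,0.0,0.0,0.0,0.0,1.0],[-0.083,-0.071,0.0,0.0,0.0,0.0,1.0],[-0.084,-0.071,0.0,0.0,0.0,0.0,1.0]]
[[0.0,-0.02,0.037,0.032,0.0,0.0,1.0],[0.0,-0.016,0.038,0.033,0.0,0.0,1.0],[0.0,-0.012,0.04,0.032,0.0,0.0,1.0],[0.0,-0.008,0.041,0.033,0.0,0.0,1.0],[0.0,-0.004,0.042,0.032,0.0,0.0,1.0],[0.0,0.0,0.042,0.032,0.0,0.0,1.0],[0.0,0.005,0.041,0.033,0.0,0.0,1.0],[0.0,0.009,0.041,0.032,0.0,0.0,1.0],[0.0,0.013,0.04,0.032,0.0,0.0,1.0],[0.0,0.016,0.038,0.033,0.0,0.0,1.0],[-0.001,0.021,0.036,0.032,0.0,0.0,1.0],[0.0,0.024,0.034,0.033,0.0,0.0,1.0]]
```

>>> {"op": "servo_tool", "data": {
  "deltas": [
    [-0.084,-0.071,0,0,0,0,1],
    [-0.084,-0.071,0,0,0,0,1],
    [-0.084,-0.071,0,0,0,0,1],
    [-0.084,-0.071,0,0,0,0,1],
    [-0.083,-0.071,0,0,0,0,1],
    [-0.084,-0.071,0,0,0,0,1]
  ]
}}

```text
t: 1.9
eef_pos: [0.5918, 0.0892, 0.2996]
tool_rot: [-0.295, -3.127, 0.0]
contact_force: [0.4, 1.4, -0.1]
opening: 0.0854
finger_force: 0.0
```

>>> {"op": "servo_tool", "data": {
  "deltas": [
    [0.0,-0.02,0.037,0.032,0.0,0.0,1.0],
    [0.0,-0.016,0.038,0.033,0.0,0.0,1.0],
    [0.0,-0.012,0.04,0.032,0.0,0.0,1.0],
    [0.0,-0.008,0.041,0.033,0.0,0.0,1.0],
    [0.0,-0.004,0.042,0.032,0.0,0.0,1.0],
    [0.0,0.0,0.042,0.032,0.0,0.0,1.0],
    [0.0,0.005,0.041,0.033,0.0,0.0,1.0],
    [0.0,0.009,0.041,0.032,0.0,0.0,1.0],
    [0.0,0.013,0.04,0.032,0.0,0.0,1.0],
    [0.0,0.016,0.038,0.033,0.0,0.0,1.0],
    [0,0.021,0.036,0.032,0.0,0.0,1.0],
    [0.0,0.024,0.034,0.033,0.0,0.0,1.0]
  ]
}}

```text
t: 3.1
eef_pos: [0.5801, 0.0315, 0.1897]
tool_rot: [-0.232, -2.474, 1.741]
contact_force: [0.4, 0.4, -0.1]
opening: 0.0853
finger_force: 0.0
```

```bash
python3 - <<'E'
from h import *
from bench import bot
import cv2
p,R=now()
f_=bot.grab_frame("side");a=f_["color"][60:340,120:400,::-1];cv2.imwrite("pics/t1.png",cv2.resize(a,None,fx=2,fy=2))
rows(p,R,[(.12,.28,1.2,12),(-.022,.25,1.57,8)])
E
```

```text
t 3.1 s,h,off 0.1915 0.1197 0.0412 phi 0.345 F [ 0.4   0.41 -0.07] q [ 0.45  0.53  1.18 -1.07  2.1  -1.18] open 0.0853
[[0.0,-0.058,0.004,-0.023,0.0,0.0,1.0],[-0.001,-0.059,0.001,-0.022,0.0,0.0,1.0],[0.0,-0.058,-0.004,-0.023,0.0,0.0,1.0],[0.0,-0.058,-0.008,-0.023,0.0,0.0,1.0],[-0.001,-0.057,-0.013,-0.022,0.0,0.0,1.0],[0.0,-0.057,-0.016,-0.023,0.0,0.0,1.0],[-0.001,-0.054,-0.02,-0.023,0.0,0.0,1.0],[0.0,-0.054,-0.024,-0.023,0.0,0.0,1.0],[0.0,-0.051,-0.028,-0.022,0.0,0.0,1.0],[-0.001,-0.05,-0.031,-0.023,0.0,0.0,1.0],[0.0,-0.046,-0.035,-0.023,0.0,0.0,1.0],[0.0,-0.045,-0.038,-0.022,0.0,0.0,1.0]]
[[0.0,-0.061,0.04,-0.015,0.0,0.0,1.0],[0.0,-0.062,0.037,-0.015,0.0,0.0,1.0],[0.0,-0.064,0.033,-0.014,0.0,0.0,1.0],[0.0,-0.066,0.031,-0.015,0.0,0.0,1.0],[0.0,-0.067,0.028,-0.015,0.0,0.0,1.0],[0.0,-0.068,0.025,-0.015,0.0,0.0,1.0],[0.0,-0.069,0.021,-0.014,0.0,0.0,1.0],[0.0,-0.07,0.019,-0.015,0.0,0.0,1.0]]
```

View pics/t1.png

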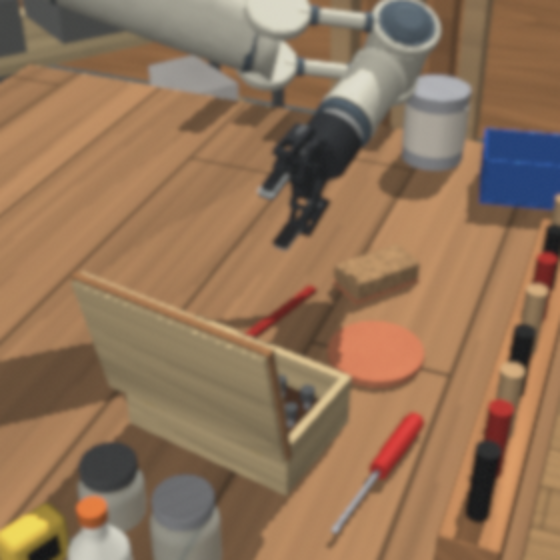

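The arm reaches the tilted pose with good joint margins. The finger ends show at about full-frame (252,156) and (260,181), and the lid is untouched.

```bash
python3 - <<'E'
from h import *
p,R=now()
d=np.load("side.npz");fx,fy,cx,cy=d['K'];E=d['E']
for b in (0,.013,.026):
  for y in (.0425,-.0425):
    q=E[:3,:3]@(p+R.apply([0,y,-b]))+E[:3,3];print(b,y,(q[0]/q[2]*fx+cx).round(1),(q[1]/q[2]*fy+cy).round(1))
E
```

```text
t 3.15 s,h,off 0.1908 0.114 0.0425 phi 0.335 F [-1.9  -0.36 -4.1 ] q [ 0.45  0.53  1.19 -1.07  2.1  -1.18] open 0.0852
0 0.0425 255.3 188.7
0 -0.0425 248.9 165.3
0.013 0.0425 258.0 185.0
0.013 -0.0425 251.8 161.5
0.026 0.0425 260.7 181.3
0.026 -0.0425 254.7 157.7
```

>>> {"op": "servo_tool", "data": {
  "deltas": [
    [0.0,-0.058,0.004,-0.023,0.0,0.0,1.0],
    [-0.001,-0.059,0.001,-0.022,0.0,0.0,1.0],
    [0.0,-0.058,-0.004,-0.023,0.0,0.0,1.0],
    [0.0,-0.058,-0.008,-0.023,0.0,0.0,1.0],
    [-0.001,-0.057,-0.013,-0.022,0.0,0.0,1.0],
    [0.0,-0.057,-0.016,-0.023,0.0,0.0,1.0],
    [-0.001,-0.054,-0.02,-0.023,0.0,0.0,1.0],
    [0.0,-0.054,-0.024,-0.023,0.0,0.0,1.0],
    [0.0,-0.051,-0.028,-0.022,0.0,0.0,1.0],
    [-0.001,-0.05,-0.031,-0.023,0.0,0.0,1.0],
    [0.0,-0.046,-0.035,-0.023,0.0,0.0,1.0],
    [0.0,-0.045,-0.038,-0.022,0.0,0.0,1.0]
  ]
}}

```text
t: 4.35
eef_pos: [0.5674, -0.0398, 0.3517]
tool_rot: [-0.286, -3.046, 0.559]
contact_force: [1.0, -0.4, -0.2]
opening: 0.0852
finger_force: 0.0
```

>>> {"op": "servo_tool", "data": {
  "deltas": [
    [0.0,-0.061,0.04,-0.015,0.0,0.0,1.0],
    [0.0,-0.062,0.037,-0.015,0.0,0.0,1.0],
    [0.0,-0.064,0.033,-0.014,0.0,0.0,1.0],
    [0.0,-0.066,0.031,-0.015,0.0,0.0,1.0],
    [0.0,-0.067,0.028,-0.015,0.0,0.0,1.0],
    [0.0,-0.068,0.025,-0.015,0.0,0.0,1.0],
    [0.0,-0.069,0.021,-0.014,0.0,0.0,1.0],
    [0.0,-0.07,0.019,-0.015,0.0,0.0,1.0]
  ]
}}

```text
t: 5.15
eef_pos: [0.5409, -0.1795, 0.3204]
tool_rot: [0.294, 3.125, 0.009]
contact_force: [0.4, -0.2, -0.0]
opening: 0.0854
finger_force: 0.0
```

```bash
python3 - <<'E'
from h import *
p,R=now()
rows(p,R,[(-.022,.122,1.57,8)])
E
```

```text
t 5.15 s,h,off -0.0231 0.2504 0.0403 phi 1.577 F [ 0.35 -0.21 -0.04] q [-0.38  0.05  1.12  0.01  1.98 -1.76] open 0.0854
[[0.0,0.0,0.064,0.0,0.0,0.0,1.0],[0.0,0.0,0.064,0.001,0.0,0.0,1.0],[0.0,0.001,0.065,0.0,0.0,0.0,1.0],[0.0,0.0,0.064,0.0,0.0,0.0,1.0],[0.0,0.001,0.064,0.0,0.0,0.0,1.0],[0.0,0.0,0.064,0.001,0.001,0.0,1.0],[0.0,0.0,0.065,0.0,0.0,0.0,1.0],[0.0,0.001,0.064,0.0,0.0,0.0,1.0]]
```

>>> {"op": "servo_tool", "data": {
  "deltas": [
    [0.0,0.0,0.064,0.0,0.0,0.0,1.0],
    [0.0,0.0,0.064,0.0,0.0,0.0,1.0],
    [0.0,0.0,0.064,0.0,0.0,0.0,1.0],
    [0.0,0.0,0.064,0.0,0.0,0.0,1.0],
    [0.0,0.0,0.064,0.0,0.0,0.0,1.0],
    [0.0,0.0,0.064,0.0,0.0,0.0,1.0],
    [0.0,0.0,0.064,0.0,0.0,0.0,1.0],
    [0.0,0.0,0.064,0.0,0.0,0.0,1.0],
    [0,0,0,0,0,0,1],
    [0,0,0,0,0,0,1],
    [0,0,0,0,0,0,1]
  ]
}}

```text
t: 6.25
eef_pos: [0.5416, -0.1788, 0.193]
tool_rot: [0.295, 3.125, 0.004]
contact_force: [-0.8, 0.4, 0.5]
opening: 0.0853
finger_force: 0.0
```

```bash
python3 - <<'E'
from h import *
from bench import bot
import cv2
p,R=now()
f_=bot.grab_frame("side");a=f_["color"][120:360,120:400,::-1];cv2.imwrite("pics/t2.png",cv2.resize(a,None,fx=2.5,fy=2.5))
c=lambda e,rho,phi:(rho*np.cos(phi)+e*np.sin(phi),rho*np.sin(phi)-e*np.cos(phi),phi)
print(c(.0245,.118,1.38))
p,R=rows(p,R,[(*c(.0245,.118,1.38),11)])
E
```

```text
t 6.25 s,h,off -0.0223 0.123 0.0397 phi 1.574 F [-0.78  0.44  0.45] q [-0.38  0.01  1.39  0.    1.75 -1.76] open 0.0853
(np.float64(0.04643302958726728), np.float64(0.1112125162171415), 1.38)
[[0.0,0.025,0.004,0.006,0.0,0.0,1.0],[0.0,0.025,0.004,0.005,0.0,0.0,1.0],[0.0,0.025,0.004,0.006,0.0,0.0,1.0],[0.0,0.025,0.003,0.005,0.0,0.0,1.0],[0.001,0.026,0.002,0.006,0.0,0.0,1.0],[0.0,0.025,0.003,0.006,0.0,0.0,1.0],[0.0,0.025,0.001,0.005,0.0,0.0,1.0],[0.0,0.025,0.002,0.006,0.0,0.0,1.0],[0.0,0.026,0.0,0.005,0.001,0.0,1.0],[0.0,0.025,0.001,0.006,0.0,0.0,1.0],[0.0,0.026,0.0,0.006,0.0,0.0,1.0]]
```

View pics/t2.png

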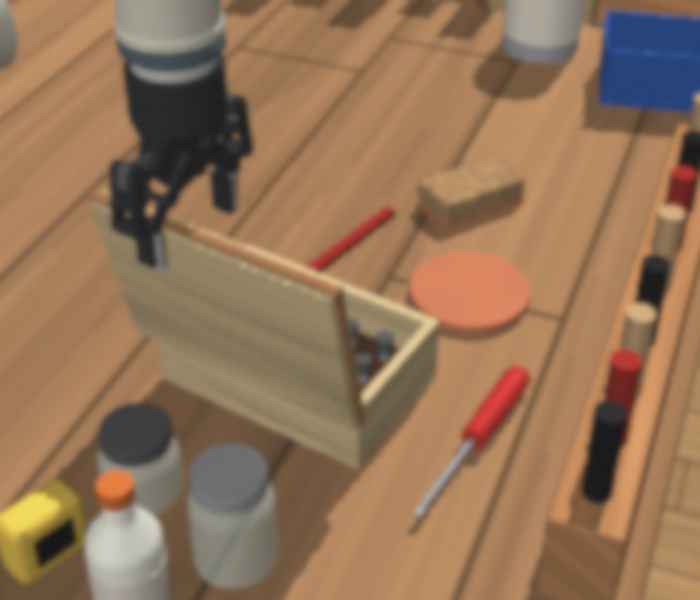

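The gripper straddles the lid's top edge: the back finger at (150,265) is behind the lid, the front finger at (225,205) is in front, and both are clear of it.

>>> {"op": "servo_tool", "data": {
  "deltas": [
    [0.0,0.025,0.004,0.006,0.0,0.0,1.0],
    [0.0,0.025,0.004,0.005,0.0,0.0,1.0],
    [0.0,0.025,0.004,0.006,0.0,0.0,1.0],
    [0.0,0.025,0.003,0.005,0.0,0.0,1.0],
    [0.0,0.026,0.002,0.006,0.0,0.0,1.0],
    [0.0,0.025,0.003,0.006,0.0,0.0,1.0],
    [0.0,0.025,0.001,0.005,0.0,0.0,1.0],
    [0.0,0.025,0.002,0.006,0.0,0.0,1.0],
    [0.0,0.026,0.0,0.005,0.0,0.0,1.0],
    [0.0,0.025,0.001,0.006,0.0,0.0,1.0],
    [0.0,0.026,0.0,0.006,0.0,0.0,1.0],
    [0,-0.01,0,0,0,0,1]
  ]
}}

```text
t: 7.5
eef_pos: [0.5537, -0.1119, 0.1795]
tool_rot: [-0.288, -3.095, 0.298]
contact_force: [-0.2, 0.4, 0.3]
opening: 0.0854
finger_force: 0.0
```

>>> {"op": "servo_tool", "data": {
  "deltas": [
    [0,0,0,0,0,0,1],
    [0,0,0,0,0,0,1],
    [0,0,0,0,0,0,1],
    [0,0,0,0,0,0,1],
    [0,0,0,0,0,0,1],
    [0,0,0,0,0,0,1],
    [0,0,0,0,0,0,1],
    [0,0,0,0,0,0,1],
    [0,0,0,0,0,0,1],
    [0,0,0,0,0,0,1],
    [0,0,0,0,0,0,1],
    [0,0,0,0,0,0,1]
  ]
}}

```text
t: 8.7
eef_pos: [0.5536, -0.1133, 0.1801]
tool_rot: [-0.292, -3.096, 0.297]
contact_force: [0.8, 0.8, -0.3]
opening: 0.0853
finger_force: 0.4
```

```bash
python3 - <<'E'
from h import *
from bench import bot
import cv2
p,R=now()
f_=bot.grab_frame("side");a=f_["color"][120:360,120:400,::-1];cv2.imwrite("pics/t3.png",cv2.resize(a,None,fx=2.5,fy=2.5))
E
```

```text
t 8.7 s,h,off 0.0443 0.1101 0.0402 phi 1.379 F [ 0.78  0.79 -0.32] q [-0.15  0.    1.43 -0.19  1.72 -1.56] open 0.0853
```

View pics/t3.png

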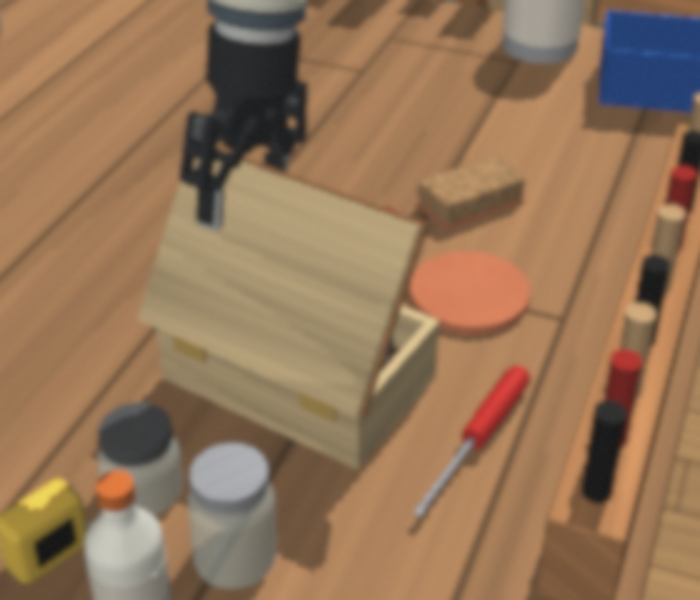

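The lid is resting on the front finger, half open at about 0.98 rad, and all the bystanders look undisturbed. I'll hold a little longer while planning the lowering arc.

>>> {"op": "servo_tool", "data": {
  "deltas": [
    [0,0,0,0,0,0,1],
    [0,0,0,0,0,0,1],
    [0,0,0,0,0,0,1],
    [0,0,0,0,0,0,1],
    [0,0,0,0,0,0,1],
    [0,0,0,0,0,0,1]
  ]
}}

```text
t: 9.35
eef_pos: [0.5536, -0.1134, 0.1803]
tool_rot: [-0.292, -3.096, 0.297]
contact_force: [-1.6, 0.5, -0.7]
opening: 0.0854
finger_force: 0.4
```

```bash
cat >> h.py <<'E'
def arc(x,phi0=1.379,g0=.0226,r0=.118,phi1=.35,g1=.0158,r1=.128):
    phi=phi0+(phi1-phi0)*x;e=g0+(g1-g0)*x;rho=r0+(r1-r0)*x
    return (rho*np.cos(phi)+e*np.sin(phi),rho*np.sin(phi)-e*np.cos(phi),phi,1)
E
python3 - <<'E'
from h import *
p,R=now()
rows(p,R,[arc(x) for x in np.linspace(0,1,49)[1:]])
E
```

```text
t 9.35 s,h,off 0.0442 0.1103 0.0402 phi 1.379 F [-1.62  0.53 -0.69] q [-0.15  0.    1.43 -0.19  1.72 -1.56] open 0.0854
[[-0.001,0.011,-0.004,0.007,0.0,0.0,1.0],[0.0,0.009,0.001,0.007,0.0,0.0,1.0],[0.0,0.01,0.001,0.007,0.0,0.0,1.0],[0.0,0.009,0.001,0.006,0.0,0.0,1.0],[0.0,0.01,0.001,0.007,0.0,0.0,1.0],[0.0,0.01,0.002,0.007,0.0,0.0,1.0],[0.0,0.009,0.001,0.007,0.0,0.0,1.0],[0.0,0.01,0.001,0.007,0.0,0.0,1.0],[0.0,0.01,0.001,0.006,0.0,0.0,1.0],[0.0,0.009,0.001,0.007,0.0,0.0,1.0],[0.0,0.01,0.001,0.007,0.0,0.0,1.0],[0.0,0.01,0.001,0.007,0.0,0.0,1.0]]
[[0.0,0.01,0.001,0.007,0.0,0.0,1.0],[0.0,0.009,0.001,0.007,0.0,0.0,1.0],[0.0,0.01,0.001,0.006,0.0,0.0,1.0],[0.0,0.01,0.001,0.007,0.0,0.0,1.0],[0.0,0.01,0.001,0.007,0.0,0.0,1.0],[0.0,0.01,0.001,0.007,0.0,0.0,1.0],[0.0,0.01,0.001,0.007,0.0,0.0,1.0],[0.0,0.01,0.001,0.007,0.0,0.0,1.0],[0.0,0.009,0.001,0.006,0.0,0.0,1.0],[0.0,0.01,0.001,0.007,0.0,0.0,1.0],[0.0,0.01,0.001,0.007,0.0,0.0,1.0],[0.0,0.01,0.001,0.007,0.0,0.0,1.0]]
[[0.0,0.01,0.001,0.007,0.0,0.0,1.0],[0.0,0.01,0.001,0.006,0.0,0.0,1.0],[0.0,0.01,0.001,0.007,0.0,0.0,1.0],[0.0,0.01,0.001,0.007,0.0,0.0,1.0],[0.0,0.01,0.001,0.007,0.0,0.0,1.0],[0.0,0.01,0.0,0.007,0.0,0.0,1.0],[0.0,0.011,0.001,0.007,0.0,0.0,1.0],[0.0,0.01,0.001,0.006,0.0,0.0,1.0],[0.0,0.01,0.001,0.007,0.0,0.0,1.0],[0.0,0.01,0.001,0.007,0.0,0.0,1.0],[0.0,0.01,0.0,0.007,0.0,0.0,1.0],[0.0,0.01,0.001,0.007,0.0,0.0,1.0]]
[[0.0,0.01,0.001,0.007,0.0,0.0,1.0],[0.0,0.011,0.001,0.006,0.0,0.0,1.0],[0.0,0.01,0.001,0.007,0.0,0.0,1.0],[0.0,0.01,0.0,0.007,0.0,0.0,1.0],[0.0,0.01,0.001,0.007,0.0,0.0,1.0],[0.0,0.011,0.001,0.007,0.0,0.0,1.0],[0.0,0.01,0.0,0.006,0.0,0.0,1.0],[0.0,0.01,0.001,0.007,0.0,0.0,1.0],[0.0,0.011,0.001,0.007,0.0,0.0,1.0],[0.0,0.01,0.0,0.007,0.0,0.0,1.0],[0.0,0.01,0.001,0.007,0.0,0.0,1.0],[0.0,0.011,0.001,0.007,0.0,0.0,1.0]]
```

>>> {"op": "servo_tool", "data": {
  "deltas": [
    [0,0.01,0,0.007,0,0,1],
    [0,0.009,0.001,0.007,0,0,1],
    [0,0.01,0.001,0.007,0,0,1],
    [0,0.009,0.001,0.006,0,0,1],
    [0,0.01,0.001,0.007,0,0,1],
    [0,0.01,0.001,0.007,0,0,1],
    [0,0.009,0.001,0.007,0,0,1],
    [0,0.01,0.001,0.007,0,0,1],
    [0,0.01,0.001,0.006,0,0,1],
    [0,0.009,0.001,0.007,0,0,1],
    [0,0.01,0.001,0.007,0,0,1],
    [0,0.01,0.001,0.007,0,0,1]
  ]
}}

```text
t: 10.55
eef_pos: [0.5586, -0.0871, 0.1687]
tool_rot: [-0.284, -3.008, 0.69]
contact_force: [-0.3, 0.8, -0.7]
opening: 0.0852
finger_force: 0.4
```

>>> {"op": "servo_tool", "data": {
  "deltas": [
    [0,0.01,0.001,0.007,0,0,1],
    [0,0.009,0.001,0.007,0,0,1],
    [0,0.01,0.001,0.006,0,0,1],
    [0,0.01,0.001,0.007,0,0,1],
    [0,0.01,0.001,0.007,0,0,1],
    [0,0,0,0,0,0,1],
    [0,0,0,0,0,0,1],
    [0,0,0,0,0,0,1],
    [0,0,0,0,0,0,1],
    [0,0,0,0,0,0,1],
    [0,0,0,0,0,0,1]
  ]
}}

```text
t: 11.65
eef_pos: [0.5604, -0.0773, 0.1621]
tool_rot: [-0.28, -2.959, 0.844]
contact_force: [-0.5, 0.9, -0.9]
opening: 0.0853
finger_force: 0.7
```

```bash
python3 - <<'E'
from h import *
from bench import bot
import cv2
p,R=now()
f_=bot.grab_frame("side");a=f_["color"][120:360,120:400,::-1];cv2.imwrite("pics/t4.png",cv2.resize(a,None,fx=2.5,fy=2.5))
rows(p,R,[arc(x) for x in np.linspace(17/48,1,33)[1:]])
E
```

```text
t 11.65 s,h,off 0.0809 0.0921 0.0402 phi 1.015 F [-0.46  0.91 -0.86] q [ 0.11  0.11  1.43 -0.54  1.76 -1.34] open 0.0853
[[-0.001,0.01,-0.002,0.007,0.0,0.0,1.0],[0.0,0.01,0.001,0.006,0.0,0.0,1.0],[0.0,0.009,0.001,0.007,0.0,0.0,1.0],[0.0,0.01,0.001,0.007,0.0,0.0,1.0],[0.0,0.009,0.001,0.006,0.0,0.0,1.0],[0.0,0.01,0.001,0.007,0.0,0.0,1.0],[0.0,0.01,0.001,0.006,0.0,0.0,1.0],[0.0,0.009,0.001,0.007,0.0,0.0,1.0],[0.0,0.01,0.001,0.007,0.0,0.0,1.0],[0.0,0.01,0.001,0.006,0.0,0.0,1.0],[0.0,0.009,0.0,0.007,0.0,0.0,1.0],[0.0,0.01,0.001,0.006,0.0,0.0,1.0]]
[[0.0,0.01,0.001,0.007,0.0,0.0,1.0],[0.0,0.01,0.001,0.007,0.0,0.0,1.0],[0.0,0.009,0.001,0.006,0.0,0.0,1.0],[0.0,0.01,0.001,0.007,0.0,0.0,1.0],[0.0,0.01,0.0,0.006,0.0,0.0,1.0],[0.0,0.01,0.001,0.007,0.0,0.0,1.0],[0.0,0.01,0.001,0.007,0.0,0.0,1.0],[0.0,0.01,0.001,0.006,0.0,0.0,1.0],[0.0,0.009,0.0,0.007,0.0,0.0,1.0],[0.0,0.01,0.001,0.007,0.0,0.0,1.0],[0.0,0.01,0.001,0.006,0.0,0.0,1.0],[0.0,0.01,0.0,0.007,0.0,0.0,1.0]]
[[0.0,0.01,0.001,0.006,0.0,0.0,1.0],[0.0,0.01,0.001,0.007,0.0,0.0,1.0],[0.0,0.01,0.001,0.007,0.0,0.0,1.0],[0.0,0.01,0.0,0.006,0.0,0.0,1.0],[0.0,0.01,0.001,0.007,0.0,0.0,1.0],[0.0,0.01,0.0,0.006,0.0,0.0,1.0],[0.0,0.01,0.001,0.007,0.0,0.0,1.0],[0.0,0.01,0.001,0.007,0.0,0.0,1.0]]
```

View pics/t4.png

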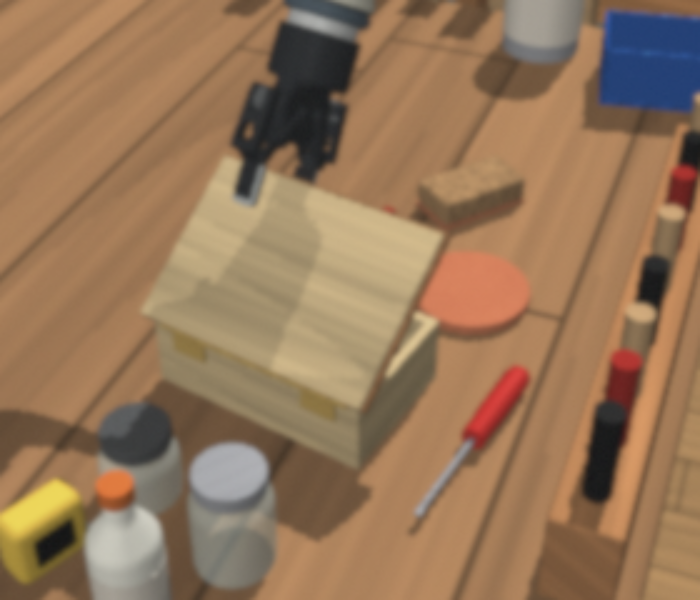

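The lid follows the finger down at about 0.63 rad and the back finger is well clear.

>>> {"op": "servo_tool", "data": {
  "deltas": [
    [0,0.01,0,0.007,0,0,1],
    [0,0.01,0.001,0.006,0,0,1],
    [0,0.009,0.001,0.007,0,0,1],
    [0,0.01,0.001,0.007,0,0,1],
    [0,0.009,0.001,0.006,0,0,1],
    [0,0.01,0.001,0.007,0,0,1],
    [0,0.01,0.001,0.006,0,0,1],
    [0,0.009,0.001,0.007,0,0,1],
    [0,0.01,0.001,0.007,0,0,1],
    [0,0.01,0.001,0.006,0,0,1],
    [0,0.009,0,0.007,0,0,1],
    [0,0.01,0.001,0.006,0,0,1]
  ]
}}

```text
t: 12.9
eef_pos: [0.5645, -0.0563, 0.1418]
tool_rot: [-0.265, -2.812, 1.199]
contact_force: [0.6, 0.7, -0.8]
opening: 0.0852
finger_force: 0.5
```

>>> {"op": "servo_tool", "data": {
  "deltas": [
    [0,0.01,0.001,0.007,0,0,1],
    [0,0.01,0.001,0.007,0,0,1],
    [0,0.009,0.001,0.006,0,0,1],
    [0,0.01,0.001,0.007,0,0,1],
    [0,0.01,0,0.006,0,0,1],
    [0,0.01,0.001,0.007,0,0,1],
    [0,0.01,0.001,0.007,0,0,1],
    [0,0,0,0,0,0,1],
    [0,0,0,0,0,0,1],
    [0,0,0,0,0,0,1]
  ]
}}

```text
t: 13.9
eef_pos: [0.5662, -0.0466, 0.1281]
tool_rot: [-0.256, -2.706, 1.395]
contact_force: [-0.3, 0.0, -1.6]
opening: 0.0851
finger_force: 0.8
```

```bash
python3 - <<'E'
from h import *
from bench import bot
import cv2
p,R=now();print(bot.sense()['finger_force'],arc(36/48),arc(1))
f_=bot.grab_frame("side");a=f_["color"][120:360,120:400,::-1];cv2.imwrite("pics/t5.png",cv2.resize(a,None,fx=2.5,fy=2.5))
rows(p,R,[arc(x) for x in np.linspace(36/48,1,15)[1:]])
E
```

```text
t 13.9 s,h,off 0.1121 0.0581 0.0403 phi 0.619 F [-0.34  0.04 -1.63] q [ 0.3   0.33  1.4  -0.85  1.86 -1.14] open 0.0851
0.8356936415657401 (np.float64(0.11304884504434388), np.float64(0.057240358438255146), 0.6072500000000001, 1) (np.float64(0.12565749260226064), np.float64(0.0290488304913092), 0.3500000000000001, 1)
[[-0.001,0.014,0.0,0.01,0.0,0.0,1.0],[0.0,0.008,0.0,0.005,0.0,0.0,1.0],[0.0,0.009,0.001,0.006,0.0,0.0,1.0],[0.0,0.009,0.001,0.006,0.0,0.0,1.0],[0.0,0.009,0.0,0.006,0.0,0.0,1.0],[0.0,0.008,0.001,0.006,0.0,0.0,1.0],[0.0,0.009,0.0,0.006,0.0,0.0,1.0],[0.0,0.009,0.001,0.006,0.0,0.0,1.0],[0.0,0.009,0.001,0.005,0.0,0.0,1.0],[0.0,0.009,0.0,0.006,0.0,0.0,1.0],[0.0,0.009,0.001,0.006,0.0,0.0,1.0],[0.0,0.008,0.0,0.006,0.0,0.0,1.0]]
[[0.0,0.009,0.001,0.006,0.0,0.0,1.0],[0.0,0.009,0.0,0.006,0.0,0.0,1.0]]
```

View pics/t5.png

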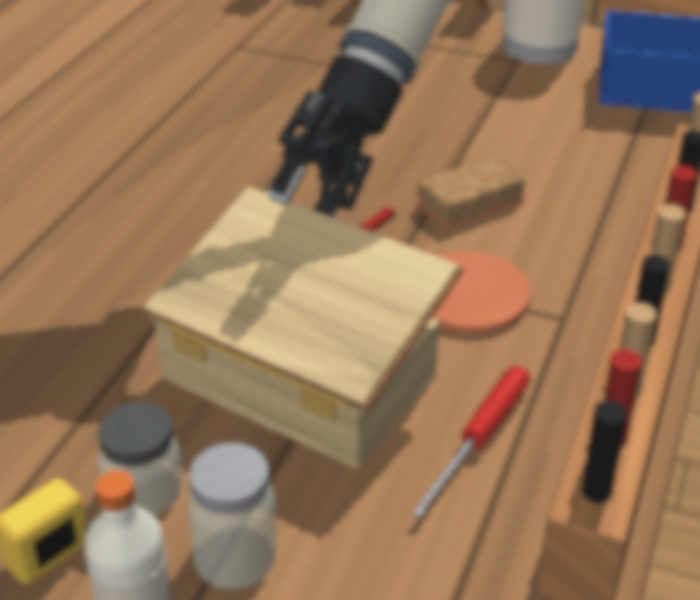

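The lid is almost shut, at about 0.24 rad, and still on the finger. I'll carry on slowly.

>>> {"op": "servo_tool", "data": {
  "deltas": [
    [0,0.009,0,0.006,0,0,1],
    [0,0.009,0,0.006,0,0,1],
    [0,0.009,0.001,0.006,0,0,1],
    [0,0.009,0.001,0.006,0,0,1],
    [0,0.009,0,0.006,0,0,1],
    [0,0.008,0.001,0.006,0,0,1],
    [0,0.009,0,0.006,0,0,1],
    [0,0.009,0.001,0.006,0,0,1],
    [0,0.009,0.001,0.006,0,0,1],
    [0,0.009,0,0.006,0,0,1],
    [0,0.009,0.001,0.006,0,0,1],
    [0,0,0,0,0,0,1]
  ]
}}

```text
t: 15.15
eef_pos: [0.5682, -0.0357, 0.1048]
tool_rot: [-0.237, -2.533, 1.66]
contact_force: [-0.2, -0.6, -1.6]
opening: 0.0853
finger_force: 0.8
```

>>> {"op": "servo_tool", "data": {
  "deltas": [
    [0,0.008,0,0.006,0,0,1],
    [0,0.008,0,0.006,0,0,1],
    [0,0.006,0,0.003,0,0,1],
    [0,0.006,0,0,0,0,1],
    [0,0,0,0,0,0,1],
    [0,0,0,0,0,0,1]
  ]
}}

```text
t: 15.75
eef_pos: [0.569, -0.0333, 0.0999]
tool_rot: [-0.236, -2.492, 1.717]
contact_force: [0.2, 0.9, -0.3]
opening: 0.0853
finger_force: 0.0
```

```bash
python3 - <<'E'
from h import *
p,R=now()
E
```

```text
t 15.75 s,h,off 0.1258 0.0299 0.04 phi 0.365 F [ 0.23  0.86 -0.32] q [ 0.37  0.51  1.36 -1.02  1.94 -1.05] open 0.0853
```

>>> {"op": "servo_tool", "data": {
  "deltas": [
    [0,0.01,0,0,0,0,1],
    [0,0.01,0,0,0,0,1],
    [0,0.008,-0.02,0,0,0,1],
    [0,0,-0.06,0,0,0,1],
    [0,0,-0.08,0,0,0,1],
    [0,0,-0.08,0,0,0,1],
    [0,0,-0.08,0,0,0,1],
    [0,0,-0.08,0,0,0,1],
    [0,0,-0.06,0,0,0,1],
    [0,0,0,0,0,0,1],
    [0,0,0,0,0,0,1],
    [0,0,0,0,0,0,1]
  ]
}}

```text
t: 16.95
eef_pos: [0.5892, 0.0744, 0.1336]
tool_rot: [-0.235, -2.491, 1.717]
contact_force: [-0.5, -0.6, 0.4]
opening: 0.0854
finger_force: 0.0
```

```bash
python3 - <<'E'
from h import *
from bench import bot
import cv2
p,R=now()
f_=bot.grab_frame("side");a=f_["color"][60:380,100:400,::-1];cv2.imwrite("pics/t6.png",cv2.resize(a,None,fx=1.8,fy=1.8))
E
```

```text
t 16.95 s,h,off 0.2353 0.0636 0.0403 phi 0.364 F [-0.53 -0.61  0.43] q [ 0.49  0.65  1.11 -1.01  2.11 -1.09] open 0.0854
```

View pics/t6.png

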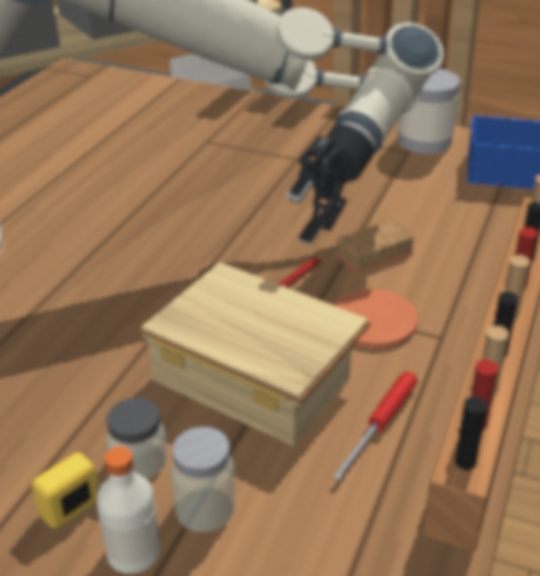

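The lid is shut, the gripper is clear and the bystanders are where they were. Handing in.

```bash
python3 -c "
from bench import bot
print(bot.finish_job())"
```

```text
the job is handed in; nothing more can be done
None
```

The lid was nudged past balance, fell free, was caught at about 0.98 rad (my estimate from the finger pose), and was lowered shut on the finger; the arm then backed away without visibly disturbing the bystanders, and the job was handed in at about 17 s with no verdict shown.

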